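# Tip the hex nuts out of the divided tray and hang the dipping basket to drain

### The job

Get every hexagonal nut into the square dipping basket for rinsing: the loose ones lying on the bench by hand, and the two in the divided tray by lifting the tray by its middle handle and tipping it over the basket on the corner of their bay, so that they slide out through the gap there while the round collars stay in their bays; never pick nuts out of the tray with the fingers. Set the tray back down level on the bench about where it stood, with its three collars still in it, and hang the basket with all the nuts in it by its bail on the hook of the stand. Leave the two bottles alone.

Things in the scene. Friction and masses are not known exactly. Their poses are not given: they have to be found in the camera images.
- tray: Square aluminium tray, 173 x 173 mm outside, walls 30 mm high and 3 mm thick, floor 3 mm, about 0.24 kg empty. Origin: centre of its underside; z up, x and y along its sides. A divider along x and one along y part it into four bays, 82 x 82 mm inside, centred at x = +-42.5, y = +-42.5 mm. One bay holds the two nuts nut_t0 and nut_t1, the other three one round collar each, in any order.
- tray_in (a point): Centre of the tray's inner floor; axes as the tray's. At each corner of the tray both outer walls stop 44 mm short, so each bay has a gap at its outer corner; the floor runs on to the corner, 122 mm from the centre. The inside is slick: parts slide from a tilt of 18 to 26 degrees on, 45 degrees empties a bay. With one corner straight down the slope only the bay at that corner empties.
- tray_grip (a point): Grasp point of the tray's handle: an upright grey plate in the middle of the tray, 60 mm long along the tray's x, 10 mm thick along its y, top 86 mm over the tray's underside. The point is 68 mm above the underside; axes as the tray's.
- nut_t0_c (a point): Centre of a nut lying in the tray. All nuts: steel-coloured hexagonal nuts, 32 mm across flats, 37 mm across corners, 20 mm high, 35 g; z is the nut's axis, corners point along its +-x and at 60 degree steps, so flats face its +-y and 60 degree steps.
- nut_t1_c (a point): Centre of the second nut in the same bay of the tray; as nut_t0.
- nut_0_c (a point): Centre of a loose nut lying on the bench (may be absent); as nut_t0. Some loose nuts lie in front of a fixed parts cabinet, 190 mm high, whose front stands at x = 0.80 m from y = -0.23 to 0.07 m: keep the gripper's body clear of it.
- nut_1_c (a point): Centre of a loose nut lying on the bench (may be absent); as nut_t0. A fixed water bath, some 0.2 m high, stands left of the tray, from y = 0.27 m on.
- nut_2_c (a point): Centre of a loose nut lying on the bench (may be absent); as nut_t0.
- nut_3_c (a point): Centre of a loose nut lying on the bench (may be absent); as nut_t0.
- collar_0_c (a point): Centre of a round steel-coloured collar, 40 mm diameter, 20 mm high, 35 g, lying in its own bay of the tray, where it must stay; z is its axis.
- collar_1_c (a point): Centre of the second collar; as collar_0.
- collar_2_c (a point): Centre of the third collar; as collar_0.
- basket: Open square steel basket, 130 x 130 mm outside, 65 mm deep, walls and floor 3 mm, about 0.22 kg. Origin: centre of its underside, z up. A rigid round bail (8 mm bar) rises from the middles of its +x and -x walls and crosses over the middle along the basket's x, so the mouth is free on the +y and -y sides of the bail.
- basket_tab (a point): Grasp point of the basket: upright grey tab on the middle of the bail, 10 mm thick along the basket's x, 24 mm wide along its y, from 130 to 166 mm over the underside; the point is at 151 mm. Axes as the basket's.
- basket_bar (a point): Middle of the bail's bar, 127 mm over the basket's underside (62 mm above its rim), right under the tab; the bar (8 mm thick) runs along the basket's x, straight for 50 mm to each side.
- hook_seat (a point): Seat of the fixed drain stand's hook (centre line of its 8 mm bar), 195 mm above the bench. The hook runs along this y: free tip at +y, at -y the arm (12 mm above the seat) from a post 115 mm from the seat, post top at 215 mm. The bail hangs with its bar across the hook (basket x along this x, either way round), bar centre 8 mm above the seat. Stand foot 110 x 130 x 12 mm, below the arm.
- brown_bottle: Brown screw-cap bottle, 54 mm diameter, 125 mm high, a bystander; origin at the centre of its underside.
- pp_bottle: White bottle with a blue cap, 64 mm diameter, 130 mm high, a bystander; origin at the centre of its underside.
- hook_tip (a point): Free upturned tip of the hook, 30 mm to +y of the seat and 18 mm above it; the bail's bar is brought over it from the +y side, then lowered into the seat. Axes as hook_seat's.

How it is judged (in metres and radians):
On the way, in this order (a step that is already met when the one before it is completed fails the run):
1. the tray is lifted (more than 50 mm) and tipped with its nuts and collars still in it (angle between tray's own z axis and vertical above 0.2 rad and height (world z) of tray_grip above 0.12 m and x of nut_t0_c in the frame of tray between -0.0865 and 0.0865 m and y of nut_t0_c in the frame of tray between -0.0865 and 0.0865 m and z of nut_t0_c in the frame of tray between 0 and 0.04 m and x of nut_t1_c in the frame of tray between -0.0865 and 0.0865 m and y of nut_t1_c in the frame of tray between -0.0865 and 0.0865 m and z of nut_t1_c in the frame of tray between 0 and 0.04 m and x of collar_0_c in the frame of tray between -0.0865 and 0.0865 m and y of collar_0_c in the frame of tray between -0.0865 and 0.0865 m and z of collar_0_c in the frame of tray between 0 and 0.04 m and x of collar_1_c in the frame of tray between -0.0865 and 0.0865 m and y of collar_1_c in the frame of tray between -0.0865 and 0.0865 m and z of collar_1_c in the frame of tray between 0 and 0.04 m and x of collar_2_c in the frame of tray between -0.0865 and 0.0865 m and y of collar_2_c in the frame of tray between -0.0865 and 0.0865 m and z of collar_2_c in the frame of tray between 0 and 0.04 m).
2. both nuts from the tray are in the basket (x of nut_t0_c in the frame of basket between -0.0635 and 0.0635 m and y of nut_t0_c in the frame of basket between -0.0635 and 0.0635 m and z of nut_t0_c in the frame of basket between 0 and 0.07 m and x of nut_t1_c in the frame of basket between -0.0635 and 0.0635 m and y of nut_t1_c in the frame of basket between -0.0635 and 0.0635 m and z of nut_t1_c in the frame of basket between 0 and 0.07 m), for 0.2 s.
At the end, for the whole second after the job is handed in: Every nut that is present lies inside the basket; the basket hangs by its bail on the hook, clear of the bench (bar's middle within 25 mm of the hook's seat, basket upright within 0.3 rad, nearly still); the tray stands flat on the bench within 80 mm of where it stood, its three collars inside it (all of step 2 and x of nut_0_c in the frame of basket between -0.0635 and 0.0635 m and y of nut_0_c in the frame of basket between -0.0635 and 0.0635 m and z of nut_0_c in the frame of basket between 0 and 0.07 m and x of nut_1_c in the frame of basket between -0.0635 and 0.0635 m and y of nut_1_c in the frame of basket between -0.0635 and 0.0635 m and z of nut_1_c in the frame of basket between 0 and 0.07 m and x of nut_2_c in the frame of basket between -0.0635 and 0.0635 m and y of nut_2_c in the frame of basket between -0.0635 and 0.0635 m and z of nut_2_c in the frame of basket between 0 and 0.07 m and x of nut_3_c in the frame of basket between -0.0635 and 0.0635 m and y of nut_3_c in the frame of basket between -0.0635 and 0.0635 m and z of nut_3_c in the frame of basket between 0 and 0.07 m and x of collar_0_c in the frame of tray between -0.0865 and 0.0865 m and y of collar_0_c in the frame of tray between -0.0865 and 0.0865 m and z of collar_0_c in the frame of tray between 0 and 0.04 m and x of collar_1_c in the frame of tray between -0.0865 and 0.0865 m and y of collar_1_c in the frame of tray between -0.0865 and 0.0865 m and z of collar_1_c in the frame of tray between 0 and 0.04 m and x of collar_2_c in the frame of tray between -0.0865 and 0.0865 m and y of collar_2_c in the frame of tray between -0.0865 and 0.0865 m and z of collar_2_c in the frame of tray between 0 and 0.04 m and angle between tray's own z axis and vertical below 0.06 rad and height (world z) of tray below 0.01 m and distance of tray from where it was at the start of the episode below 0.08 m and linear speed of tray below 0.02 m/s and distance between basket_bar and hook_seat below 0.025 m and angle between basket's own z axis and vertical below 0.3 rad and height (world z) of basket above 0.04 m and linear speed of basket below 0.08 m/s); the robot touches nothing.
It fails at once if the fingers pick at a nut while it lies in the tray ((contact force between the fingers and nut_t0 above 1 N and (x of nut_t0_c in the frame of tray between -0.0865 and 0.0865 m and y of nut_t0_c in the frame of tray between -0.0865 and 0.0865 m and z of nut_t0_c in the frame of tray between 0 and 0.04 m)) or (contact force between the fingers and nut_t1 above 1 N and (x of nut_t1_c in the frame of tray between -0.0865 and 0.0865 m and y of nut_t1_c in the frame of tray between -0.0865 and 0.0865 m and z of nut_t1_c in the frame of tray between 0 and 0.04 m))).
It fails at once if a bystander (bottle) is knocked aside by more than 30 mm (distance of brown_bottle from where it was at the start of the episode above 0.03 m or distance of pp_bottle from where it was at the start of the episode above 0.03 m).
Of nut_0, nut_1, nut_2, nut_3 only 2 to 4 are there at a start; the rules pass over those that are not, and their reading is None.
At some moment in a run one of nut_0, nut_1, nut_2, nut_3 may be knocked a few centimetres aside while the robot is not near it.
It also fails if it takes over 210 s, if anything falls off the work surface, if the arm or the gripper's body presses on something with over 40 N, if the wrist force passes 120 N, or if a joint passes its speed limit or range.

### The arm

A 6-joint arm with a two-finger parallel gripper is mounted at the origin on a cart in front of the work surface, level with it; the furniture and walls round the work are solid. World frame = base frame: x ahead of the robot, y to its left, z up, the work surface at z = 0. Lengths are in mm, angles in rad, forces in N, time in s.
With the tool pointing down it reaches from about 250 to 800 mm from the base axis. Payload 8.5 kg.
Tool frame: the origin (TCP) lies midway between the tips of the shut fingers; the grasp point (between the pads) lies 19 mm behind it (arm.tcp_to_grasp is the x of the grasp point in the tool frame, in mm); x points along the fingers, z is the direction in which the jaws open and shut, and the axes are right-handed (so a half turn about x gives the same grasp; the last joint's range is limited). The gripper opens to 85 mm and grips with 20 to 120 N. Pads are 22 mm wide; open, the fingers measure 114 mm over their backs; the gripper's body (76 mm by 85 mm) begins 54 mm behind the grasp point. The pads swing forward as they close: fully open they stand 13 mm farther back than shut.
Start: joints at [-1.196, 0.238, -0.013, 1.319, 0, 1.571], TCP at [192.177, -488.515, 231.276] pointing down, gripper open.
Joint ranges: [-2.66, 2.66], [-1.03, 1.9], [-1.14, 1.46], [-1.82, 2.27], [-1.45, 1.34], [-3.14, 3.14]. Speed limits (rad/s): [2.22, 2.22, 2.79, 3.14, 3.14, 3.14].

### API

Orientations are given as [roll, pitch, yaw] about the fixed x, y, z axes, in that order (R = Rz(yaw) Ry(pitch) Rx(roll)).
In Python, from workcell import status, imaging, arm gives the robot as it stands.
- The arm moves only by the shell command python3 -m jog 'ROWS' [FORCE]. ROWS is JSON, a list of rows, each a list of 3 entries, a list of its own where there are three numbers: the shift along the world's x, y, z normalised to -1 to 1, where 1 is 0.25 m, then the turn, a rotation vector about the world's x, y, z normalised to -1 to 1, where 1 is 45 degrees, then the closure, from 0 (fully open) to 1 (shut). A call has exactly 8 rows; each row is the pose to reach, as a shift and turn from the pose measured when the call began; what a row does not reach only later rows make up. A row lasts 1/8 s, in which the tool goes at most 62.5 mm and 10.7 degrees, less where a joint would pass 70% of its speed; a pose out of reach is approached as far as the arm can. A call with a number of a shift or a turn outside -1 to 1 is refused whole. A call with a gripper value outside its range is refused whole. The fingers move at their own pace and stop on an object; FORCE is the grip in N (left out, the last holds). Time passes only in rows, so rows that repeat a pose let the fingers close, or fill a call up. It gives the time, the measured TCP pose, the force and the opening at its end, in the units of the state.
- status.get_obs(): the state, without advancing time (a new reading comes with each control period).
- imaging.snapshot(name): name is "scene" or "top" or "wrist"; returns a dict with "img" (480x640x3 uint8, red, green, blue), "range_z" (480x640 float32, mm along the optical axis (not along the pixel's ray), 0 where there is no reading), "fx", "fy", "cx", "cy" (pixels), "extrinsics" (4x4, takes a point from camera to world coordinates); the wrist camera has in their place "T_tool_cam" (4x4, takes a point from camera to tool coordinates, whose origin is the TCP and whose axes are the tool frame's). Camera axes: x right, y up, looking along -z (the intrinsics and any distortion apply to the point x, -y, -z); pixel columns grow to the right and rows downward; lengths in mm; the calibration is good to about 2 mm. A picture is of the moment at which its call begins: read the wrist's pose just before it.
- arm.finish_job(): hands the job in, once; it reports no verdict.
The state is a dict: "time_s": time; "joint_positions": joint angles; "qvel": joint speeds; "joint_torque": joint torques, N m; "tcp_pos": TCP position; "eef_rot": TCP orientation; "force": force on the tool from outside, world axes, zero at the start; "moment": the same for the moment, N m; "width": opening from 0.0 (shut) to 1.0 (fully open).
Only numpy, scipy, OpenCV 4.12 (cv2) and the standard library are available. Lean on these libraries where they do the work, as an engineer would, in place of code of your own. Each camera call takes 0.05 s, during which the arm holds its last target. There are 200 camera calls.

## Working session

There is one attempt and no reset: what is moved stays moved. The work goes in short steps, Python scripts to look and compute and a shell command to move; the robot and the scene stay as the last step left them, time stands still between calls to the robot, and variables do not carry over. Pictures are saved under pics/ and viewed, about 12 in all and at most 16, crops included, and the job is handed in when it is done.

```bash
ls; mkdir -p pics; cat > h.py <<'E'
import numpy as np, cv2
from workcell import status, imaging, arm
from scipy.spatial.transform import Rotation as R
def Ttool():
    s=status.get_obs(); T=np.eye(4); T[:3,:3]=R.from_euler('xyz',s['eef_rot']).as_matrix(); T[:3,3]=s['tcp_pos']; return T
def snap(name):
    T=Ttool() if name=='wrist' else None
    d=imaging.snapshot(name)
    d['T']=T@np.array(d['T_tool_cam']) if name=='wrist' else np.array(d['extrinsics'])
    return d
def cloud(d):
    z=d['range_z']; v,u=np.mgrid[:480,:640]
    p=np.stack([(u-d['cx'])/d['fx']*z,-(v-d['cy'])/d['fy']*z,-z],-1)
    w=p@d['T'][:3,:3].T+d['T'][:3,3]; w[z<=0]=np.nan; return w
def ray(d,u,v,zp):
    r=d['T'][:3,:3]@np.array([(u-d['cx'])/d['fx'],-(v-d['cy'])/d['fy'],-1]); o=d['T'][:3,3]
    return o+r*(zp-o[2])/r[2]
def save(d,f): cv2.imwrite('pics/'+f,cv2.cvtColor(d['img'],cv2.COLOR_RGB2BGR))
E
python3 - <<'E'
from h import *
print(status.get_obs(), arm.tcp_to_grasp)
for n in('scene','top'):
    d=snap(n); save(d,n+'0.png'); np.save(n+'0.npy',cloud(d)); print(n,{k:d[k] for k in d if k not in('img','range_z')}, (d['range_z']>0).mean())
E
```

```text
pics
{'time_s': 0.0, 'joint_positions': array([-1.19597012e+00,  2.38783887e-01, -1.42529746e-02,  1.31918554e+00,
        2.10171986e-05,  1.57080894e+00]), 'qvel': array([-1.19121968e-03, -8.91759261e-04, -3.01542781e-05,  7.15625929e-04,
       -7.95150499e-04,  2.42596962e-04]), 'joint_torque': array([-3.15873527e-03, -5.38773680e+01,  3.46438336e+01,  1.85516628e-02,
       -1.58852617e-04, -2.34711894e-05]), 'tcp_pos': array([ 192.06453305, -488.16720288,  230.67648537]), 'eef_rot': array([3.12686858, 1.56937009, 1.93088583]), 'force': array([ 0.04569942,  0.12678978, -0.49839548]), 'moment': array([0.00765811, 0.01161358, 0.0098717 ]), 'width': 0.9992271412363097} -18.700000000000003
scene {'fx': 568.9405516921619, 'fy': 568.9405516921619, 'cx': 318.0493113462722, 'cy': 229.66504667394585, 'extrinsics': array([[-7.55850292e-01,  3.68888227e-01, -5.40936051e-01,
        -3.23282296e+02],
       [-6.54722346e-01, -4.32631127e-01,  6.19813647e-01,
         1.05885103e+03],
       [-5.38381589e-03,  8.22649247e-01,  5.68523730e-01,
         1.03879796e+03],
       [ 0.00000000e+00
[... 554 characters left out ...]
ay([[-1.06531502e-03,  9.98503877e-01, -5.46705926e-02,
         4.38488419e+02],
       [-9.99996268e-01, -1.20125184e-03, -2.45366953e-03,
         6.31028301e+01],
       [-2.51567168e-03,  5.46677746e-02,  9.98501430e-01,
         1.53069919e+03],
       [ 0.00000000e+00,  0.00000000e+00,  0.00000000e+00,
         1.00000000e+00]]), 'T': array([[-1.06531502e-03,  9.98503877e-01, -5.46705926e-02,
         4.38488419e+02],
       [-9.99996268e-01, -1.20125184e-03, -2.45366953e-03,
         6.31028301e+01],
       [-2.51567168e-03,  5.46677746e-02,  9.98501430e-01,
         1.53069919e+03],
       [ 0.00000000e+00,  0.00000000e+00,  0.00000000e+00,
         1.00000000e+00]])} 0.996064453125
```

View pics/top0.png

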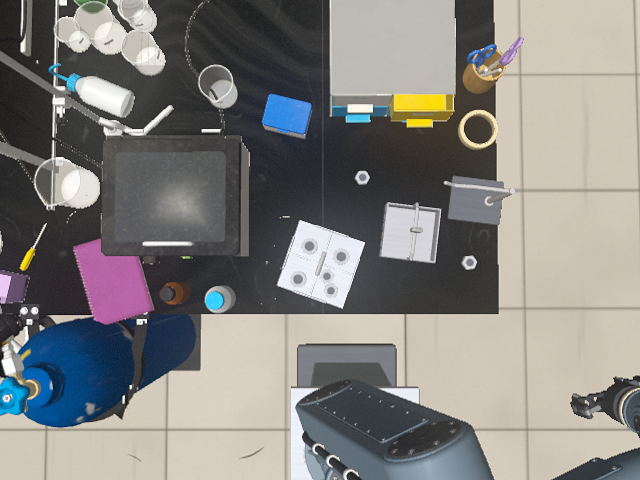

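View pics/scene0.png

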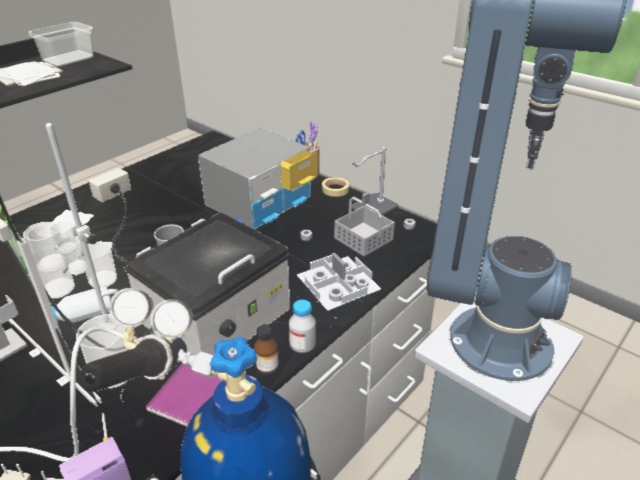

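The top view shows the tray at about (320,263) with its nuts in the lower-right bay, at (326,276) and (330,290). The basket is at (410,232), the stand at (480,195), and loose nuts are at (362,177) and (470,262). The bottles at (174,292) and (218,299) are well to the left.

```bash
python3 - <<'E'
from h import *
d=snap('top'); img=d['img']
c=img[160:320,270:520]; cv2.imwrite('pics/top_crop.png',cv2.cvtColor(cv2.resize(c,None,fx=3.2,fy=3.2,interpolation=cv2.INTER_CUBIC),cv2.COLOR_RGB2BGR))
w=cloud(d)
m=((img.min(2)>90)&(np.nan_to_num(w[...,2],nan=-99)>4)&(np.abs(w[...,0]-500)<260)&(w[...,1]<200)&(w[...,1]>-420)).astype(np.uint8)
n,l,st,ce=cv2.connectedComponentsWithStats(m)
for i in range(1,n):
    if st[i,4]>15:
        z=w[...,2][l==i]; pts=w[l==i]
        print(ce[i].round(1),st[i],'z',np.percentile(z,[5,50,95]).round(),'xyz',pts.mean(0).round(), cv2.minAreaRect(pts[:,:2].astype(np.float32)))
for u,v in[(362,177),(470,262),(416,230),(486,200),(448,183),(320,263)]: print(u,v,w[v-1:v+2,u-1:u+2].reshape(-1,3).mean(0).round(), ray(d,u,v,20).round())
E
```

```text
[477.  144.3] [464 141  29   8 136] z [12. 25. 31.] xyz [ 751. -308.   24.] ((750.9057006835938, -310.9156188964844), (16.732301712036133, 68.20574951171875), 0.43820303678512573)
[362. 177.] [355 171  15  13 152] z [14. 21. 25.] xyz [670. -22.  20.] ((669.6195068359375, -22.13451385498047), (30.391084671020508, 35.18589782714844), 1.5155225992202759)
[476.7 199.3] [ 444  176   72   52 2371] z [  8.  14. 212.] xyz [ 611. -300.   42.] ((614.248046875, -278.6605224609375), (184.5674591064453, 115.69373321533203), 82.9756851196289)
[411.3 231.7] [ 379  202   62   61 2076] z [  4.  10. 133.] xyz [ 532. -141.   37.] ((532.6860961914062, -141.28353881835938), (142.40199279785156, 139.1317596435547), 83.87516784667969)
[320.6 263.7] [ 280  221   84   85 3188] z [ 4.  9. 34.] xyz [455.  81.  17.] ((455.16741943359375, 83.37313079833984), (177.47369384765625, 176.8760223388672), 70.4212875366211)
[469. 262.] [462 255  15  15 163] z [10. 21. 27.] xyz [ 459. -285.   21.] ((457.6944885253906, -284.7476501464844), (34.01416778564453, 34.60044479370117), 8.54848575592041)
[456.4 418.6] [439 412  35  17  36] z [663. 718. 759.] xyz [ 244. -105.  716.] ((244.41790771484375, -103.76371765136719), (4.461270809173584, 24.070751190185547), 9.911746978759766)
362 177 [670. -22.  22.] [670. -22.  20.]
470 262 [ 459. -287.   22.] [ 459. -287.   20.]
416 230 [ 528. -134.  166.] [ 538. -155.   20.]
486 200 [ 611. -328.   25.] [ 612. -329.   20.]
448 183 [ 627. -197.  214.] [ 655. -235.   20.]
320 263 [456.  82.  86.] [457.  83.  20.]
```

View pics/top_crop.png

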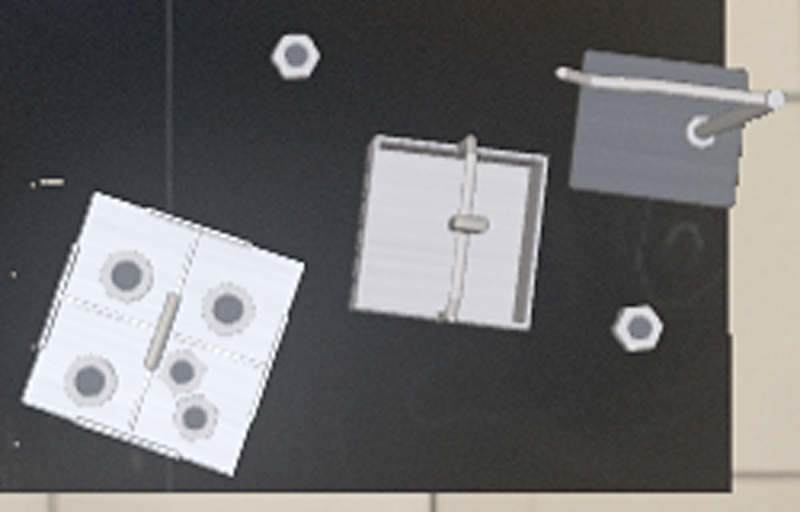

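The enlarged crop shows the handle running from (172,295) to (152,368), so the tray's yaw is about -15°. The nuts are in the tray's (-x,-y) bay, and its corner is at (235,475). The basket rim corners are (375,137), (547,157), (528,328) and (352,308). The hook runs from its tip at (562,72) to the post top at (775,98).

```bash
python3 - <<'E'
from h import *
d=snap('top')
def c(p,z): return ray(d,270+(p[0]-1.1)/3.2,160+(p[1]-1.1)/3.2,z)[:2]
rim=np.array([c(p,65) for p in[(375,137),(547,157),(528,328),(352,308)]]);print('rim',rim.round(),rim.mean(0).round(1),np.linalg.norm(np.diff(rim,axis=0),axis=1).round())
e=rim[0]-rim[1]+rim[3]-rim[2];print('basket y dir',np.degrees(np.arctan2(e[1],e[0])))
print('tab',c((468,224),166).round(1))
tr=np.array([c(p,3) for p in[(95,192),(305,264),(235,475),(23,403)]]);print('tray',tr.round(),tr.mean(0).round(1),np.linalg.norm(np.diff(tr,axis=0),axis=1).round())
e=tr[1]-tr[2]+tr[0]-tr[3];print('tray x dir',np.degrees(np.arctan2(e[1],e[0])))
h=np.array([c((173,295),86),c((152,367),86)]);print('handle',h.round(1),h.mean(0).round(1))
t,p=c((562,72),215),c((775,98),215);print('tip',t.round(1),'post',p.round(1),np.linalg.norm(t-p),np.degrees(np.arctan2(*(t-p)[::-1])),'seat',(t-30*(t-p)/np.linalg.norm(t-p)).round(1))
print('tool axes',Ttool()[:3,:3].round(2).tolist())
E
```

```text
rim [[ 601.  -79.]
 [ 586. -208.]
 [ 458. -192.]
 [ 473.  -61.]] [ 529.4 -135. ] [130. 129. 132.]
basket y dir 83.3527485697965
tab [ 529.  -133.6]
tray [[565. 134.]
 [509. -30.]
 [345.  25.]
 [401. 190.]] [454.8  80.1] [174. 173. 174.]
tray x dir -18.65094398928532
handle [[482.   72.9]
 [429.   88.4]] [455.5  80.7]
tip [ 628.6 -190.9] post [ 610.7 -334.5] 144.61212882901435 82.90232148521574 seat [ 624.8 -220.7]
tool axes [[-0.0, 0.93, 0.37], [0.0, 0.37, -0.93], [-1.0, -0.0, -0.0]]
```

```bash
python3 -m jog '[[[0.2,0.12,0],[0,0,0.2],0],[[0.4,0.25,0],[0,0,0.4],0],[[0.6,0.4,0],[0,0,0.6],0],[[0.8,0.5,0],[0,0,0.8],0],[[1,0.6,0],[0,0,1],0],[[1,0.6,0],[0,0,1],0],[[1,0.6,0],[0,0,1],0],[[1,0.6,0],[0,0,1],0]]' 60; python3 -m jog '[[[0,0.1,-0.05],[0,0,0.2],0],[[0,0.2,-0.1],[0,0,0.4],0],[[0,0.2,-0.2],[0,0,0.5],0],[[0,0.2,-0.2],[0,0,0.5],0],[[0,0.2,-0.2],[0,0,0.5],0],[[0,0.2,-0.2],[0,0,0.5],0],[[0,0.2,-0.2],[0,0,0.5],0],[[0,0.2,-0.2],[0,0,0.5],0]]'; python3 - <<'E'
from h import *
s=status.get_obs();print(s['joint_positions'].round(2),Ttool().round(2).tolist())
d=snap('wrist');save(d,'w1.png'); w=cloud(d)
z=w[...,2]; m=((z>12)&(z<28)&(d['img'].min(2)>90)&(w[...,0]<530)).astype(np.uint8)
n,l,st,ce=cv2.connectedComponentsWithStats(m)
for i in range(1,n):
    if st[i,4]>300: 
        p=w[l==i]; print(ce[i].round(),st[i],p.mean(0).round(1),p.max(0).round(),p.min(0).round())
E
```

```text
time_s: 1.2
tcp_pos: [441.1, -338.9, 230.9]
eef_rot: [-3.019, 1.57, 2.851]
force: [-0.5, -0.2, 0.9]
width: 1.001
time_s: 2.2
tcp_pos: [441.2, -289.0, 181.2]
eef_rot: [-2.786, 1.57, -2.806]
force: [-0.1, -0.2, 0.6]
width: 1.001
[-0.58  0.26 -0.11  1.2  -0.    1.01] [[-0.0, 0.02, 1.0, 441.16], [-0.0, 1.0, -0.02, -289.03], [-1.0, -0.0, -0.0, 181.19], [0.0, 0.0, 0.0, 1.0]]
[342. 208.] [ 320  184   45   49 1563] [ 459.7 -282.7   19.5] [ 476. -265.   22.] [ 443. -302.   12.]
```

View pics/w1.png

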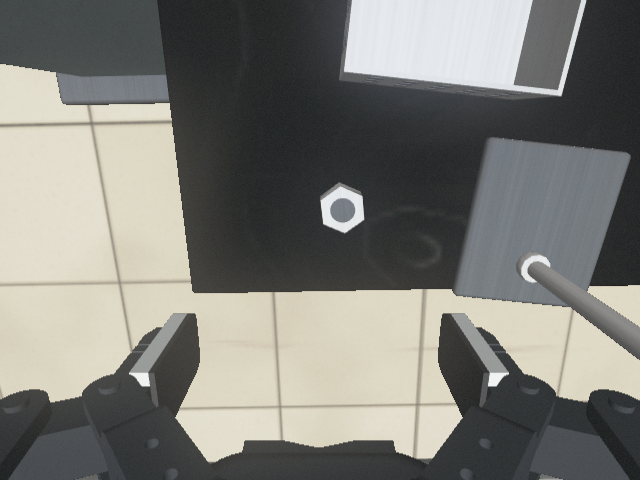

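Wrist view: nut B is at (342,208), with its corners along y and flats along x, as wanted. It lies at (459.5,-283.5).

```bash
python3 -m jog '[[[0.04,0.01,-0.1],[0,0,0],0.2],[[0.073,0.022,-0.3],[0,0,0],0.3],[[0.073,0.022,-0.5],[0,0,0],0.3],[[0.073,0.022,-0.6],[0,0,0],0.3],[[0.073,0.022,-0.68],[0,0,0],0.3],[[0.073,0.022,-0.712],[0,0,0],0.3],[[0.073,0.022,-0.712],[0,0,0],0.3],[[0.073,0.022,-0.712],[0,0,0],1]]' 60; python3 -m jog '[[[0,0,0],[0,0,0],1],[[0,0,0],[0,0,0],1],[[0,0,0],[0,0,0],1],[[0,0,0],[0,0,0],1],[[0,0,0.1],[0,0,0],1],[[0,0,0.2],[0,0,0],1],[[0,0,0.4],[0,0,0],1],[[0,0,0.5],[0,0,0],1]]'
```

```text
time_s: 3.25
tcp_pos: [460.0, -283.8, 4.0]
eef_rot: [-1.364, 1.57, -1.384]
force: [-0.2, 0.1, 0.5]
width: 0.502
time_s: 4.25
tcp_pos: [460.6, -284.2, 131.3]
eef_rot: [-0.752, 1.568, -0.772]
force: [-0.2, 0.1, -0.5]
width: 0.402
```

```bash
python3 -m jog '[[[0.05,0.08,0],[0,0,-0.05],1],[[0.12,0.2,0],[0,0,-0.12],1],[[0.2,0.36,0],[0,0,-0.12],1],[[0.26,0.464,-0.02],[0,0,-0.12],1],[[0.26,0.464,-0.08],[0,0,-0.12],1],[[0.26,0.464,-0.1],[0,0,-0.12],1],[[0.26,0.464,-0.1],[0,0,-0.12],1],[[0.26,0.464,-0.1],[0,0,-0.12],1]]'; python3 -m jog '[[[0,0,0],[0,0,0],0.4],[[0,0,0],[0,0,0],0.4],[[0,0,0],[0,0,0],0.4],[[0,0,0.05],[0,0,0],0.3],[[0,0,0.2],[0,0,0],0.3],[[0.1,0.15,0.4],[0,0,0],0.2],[[0.3,0.35,0.4],[0,0,0],0],[[0.4,0.5,0.4],[0,0,0],0]]'; python3 - <<'E'
from h import *
d=snap('top');img=d['img']
w=cloud(d)
c=img[160:320,270:520]; cv2.imwrite('pics/top2.png',cv2.cvtColor(cv2.resize(c,None,fx=3.2,fy=3.2,interpolation=cv2.INTER_CUBIC),cv2.COLOR_RGB2BGR))
E
```

```text
time_s: 5.25
tcp_pos: [525.4, -169.0, 106.6]
eef_rot: [-0.744, 1.567, -0.86]
force: [0.2, 0.1, 0.0]
width: 0.401
time_s: 6.25
tcp_pos: [627.3, -42.9, 208.7]
eef_rot: [-0.367, 1.565, -0.484]
force: [0.4, -1.1, -0.9]
width: 0.996
```

View pics/top2.png

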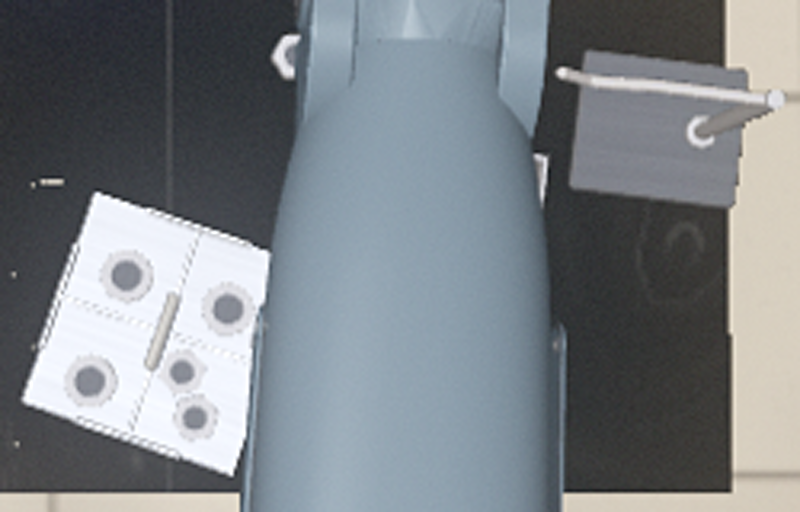

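The arm hides the basket from above; nut A is still at crop (287,57). I'll measure it with the wrist camera.

```bash
cat >> h.py <<'E'
def nuts(d,zlo=12,zhi=28):
    w=cloud(d); z=w[...,2]; m=((z>zlo)&(z<zhi)&(d['img'].min(2)>90)).astype(np.uint8)
    n,l,st,ce=cv2.connectedComponentsWithStats(m)
    for i in range(1,n):
        if st[i,4]>300:
            p=w[l==i]; print(ce[i].round(),st[i],p.mean(0).round(1),p.max(0).round(),p.min(0).round(),cv2.minAreaRect(p[:,:2].astype(np.float32))[2])
E
python3 - <<'E'
from h import *
d=snap('wrist');save(d,'w2.png');nuts(d)
print(Ttool().round(3).tolist())
E
```

```text
[ 8. 13.] [  0   0  18  31 453] [429.5 129.7  22.7] [439. 138.  25.] [420. 120.  20.] 73.37062072753906
[114.  29.] [  85    0   59   61 2653] [501.3 111.3  22.7] [520. 131.  25.] [481.  91.  12.] 82.75862121582031
[183. 103.] [173  46  20 115 637] [538.9  55.8  20.3] [552.  94.  28.] [524.  15.  12.] 70.84182739257812
[ 26. 109.] [   0   82   57   65 1997] [421.4  65.3  22.6] [444.  85.  25.] [393.  41.  13.] 15.994831085205078
[ 73. 163.] [  57  101   63  103 1071] [444.1  21.7  19.9] [470.  68.  28.] [429. -12.  12.] 11.969146728515625
[108. 143.] [  81  118   56   52 2254] [476.3  33.8  22.4] [495.  53.  25.] [455.  13.  12.] 61.541603088378906
[364. 182.] [ 344  160   41   46 1378] [671.1 -19.6  19.6] [688.  -2.  22.] [655. -38.  12.] 31.739744186401367
[214. 259.] [135 255 157   8 778] [539.3 -69.5  20.7] [604. -61.  28.] [475. -78.  12.] 82.92159271240234
[226. 372.] [ 188  340   90   53 2022] [ 529.9 -180.5   21. ] [ 574. -151.   28.] [ 493. -203.   12.] 82.59922790527344
[[0.004, 0.111, 0.994, 628.188], [-0.002, 0.994, -0.111, -39.764], [-1.0, -0.001, 0.004, 207.0], [0.0, 0.0, 0.0, 1.0]]
```

View pics/w2.png

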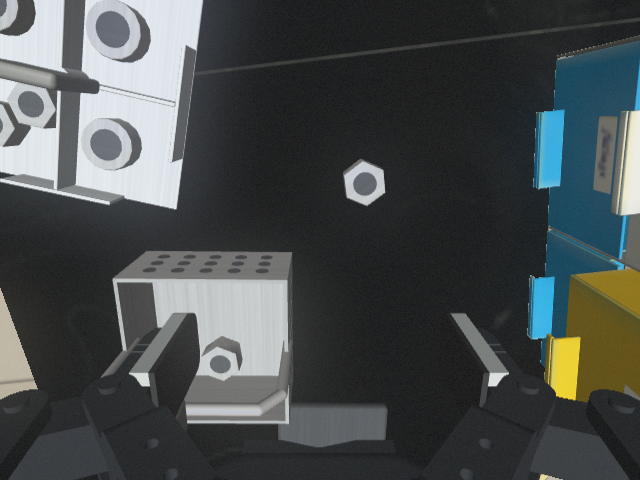

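Nut B lies in the basket at (222,360). Nut A is at (364,182), measured at (671,-20.5).

```bash
python3 -m jog '[[[0.1,0.04,-0.1],[0,0,0.1],0.2],[[0.171,0.077,-0.3],[0,0,0.14],0.3],[[0.171,0.077,-0.5],[0,0,0.14],0.3],[[0.171,0.077,-0.65],[0,0,0.14],0.3],[[0.171,0.077,-0.77],[0,0,0.14],0.3],[[0.171,0.077,-0.814],[0,0,0.14],0.3],[[0.171,0.077,-0.814],[0,0,0.14],0.3],[[0.171,0.077,-0.814],[0,0,0.14],1]]' 60; python3 -m jog '[[[0,0,0],[0,0,0],1],[[0,0,0],[0,0,0],1],[[0,0,0],[0,0,0],1],[[0,0,0],[0,0,0],1],[[0,0,0.1],[0,0,0],1],[[0,0,0.2],[0,0,0],1],[[0,0,0.45],[0,0,0],1],[[0,0,0.6],[0,0,0],1]]'
```

```text
time_s: 7.35
tcp_pos: [672.0, -20.6, 5.2]
eef_rot: [-0.167, 1.564, -0.169]
force: [0.6, -0.1, 0.7]
width: 0.5
time_s: 8.35
tcp_pos: [672.5, -20.6, 158.0]
eef_rot: [-0.134, 1.562, -0.135]
force: [0.4, -0.2, -0.4]
width: 0.402
```

```bash
python3 -m jog '[[[-0.06,-0.05,0],[0,0,-0.05],1],[[-0.2,-0.15,0],[0,0,-0.14],1],[[-0.36,-0.28,0],[0,0,-0.14],1],[[-0.446,-0.342,-0.05],[0,0,-0.14],1],[[-0.446,-0.342,-0.15],[0,0,-0.14],1],[[-0.446,-0.342,-0.208],[0,0,-0.14],1],[[-0.446,-0.342,-0.208],[0,0,-0.14],1],[[-0.446,-0.342,-0.208],[0,0,-0.14],1]]'; python3 -m jog '[[[0,0,0],[0,0,0],0.4],[[0,0,0],[0,0,0],0.4],[[0,0,0],[0,0,0],0.4],[[0,0,0.05],[0,0,0],0.4],[[0,0,0.2],[0,0,0],0.4],[[-0.1,0.15,0.4],[0,0,0.2],0.2],[[-0.25,0.35,0.4],[0,0,0.4],0],[[-0.4,0.5,0.4],[0,0,0.6],0]]';  python3 -m jog '[[[-0.02,0.1,0],[0,0,0.2],0],[[-0.02,0.2,0],[0,0,0.4],0],[[-0.02,0.25,0],[0,0,0.6],0],[[-0.02,0.25,0],[0,0,0.8],0],[[-0.02,0.25,0],[0,0,1],0],[[-0.02,0.25,0],[0,0,1],0],[[-0.02,0.25,0],[0,0,1],0],[[-0.02,0.25,0],[0,0,1],0]]'; python3 - <<'E'
from h import *
d=snap('wrist');save(d,'w3.png');nuts(d); w=cloud(d)
s=status.get_obs();print(s['joint_positions'].round(2))
print(Ttool().round(3).tolist())
z=w[...,2];m=(z>78)&(z<95)&(abs(w[...,0]-455)<60)&(abs(w[...,1]-80)<60)
p=w[m];print(len(p),p.mean(0),cv2.minAreaRect(p[:,:2].astype(np.float32)) if len(p) else 0)
E
```

```text
time_s: 9.35
tcp_pos: [561.6, -105.9, 106.4]
eef_rot: [-0.122, 1.561, -0.233]
force: [0.2, 1.0, -0.3]
width: 0.403
time_s: 10.35
tcp_pos: [461.2, 20.3, 208.0]
eef_rot: [-0.148, 1.559, 0.217]
force: [0.0, 0.6, 0.4]
width: 1.005
time_s: 11.35
tcp_pos: [456.2, 82.7, 208.2]
eef_rot: [-0.156, 1.559, 0.992]
force: [0.5, 0.0, -0.3]
width: 1.002
[587. 116.] [531  90 109  50 537] [475.9 303.7  20.9] [476. 351.  28.] [475. 262.  12.] 89.96218872070312
[362. 136.] [ 336  110   52   53 2112] [418.4 139.1  22.7] [439. 159.  26.] [399. 119.  12.] 15.538328170776367
[254. 146.] [ 232  122   44   49 1538] [390.7  59.4  22.5] [408.  77.  26.] [373.  41.  12.] 40.282588958740234
[387. 191.] [322 146 100  62 636] [466.9 141.5  20. ] [483. 178.  28.] [444.  90.  12.] 5.859594821929932
[284. 181.] [ 263  158   43   47 1428] [425.4  69.2  22.5] [443.  87.  25.] [409.  51.  12.] 11.1285982131958
[240. 203.] [203 165 104  55 668] [426.9  28.4  20.1] [453.  76.  28.] [389.   4.  12.] 42.55143356323242
[368. 240.] [ 344  216   48   48 1776] [498.4 111.3  22.2] [519. 131.  25.] [480.  91.  12.] 84.041748046875
[271. 250.] [ 248  226   47   48 1759] [472.8  34.2  22.3] [494.  53.  25.] [454.  14.  12.] 61.69228744506836
[349. 299.] [326 294  48  12 362] [542.5  75.9  20.1] [549.  95.  28.] [534.  57.  12.] 68.49113464355469
[299. 303.] [277 297  47  13 368] [528.1  34.6  20.2] [535.  54.  28.] [521.  16.  12.] 70.44242095947266
[214. 384.] [199 342  30  76 394] [569.9 -73.4  20.6] [604. -68.  28.] [528. -78.  12.] 82.70069122314453
[ 69. 381.] [ 57 363  25  35 441] [ 511.6 -194.2   19.9] [ 530. -191.   28.] [ 496. -198.   12.] 83.25879669189453
[ 0.17  0.14 -0.2   1.22  0.01  0.6 ]
[[0.007, -0.912, 0.409, 456.177], [0.01, 0.409, 0.912, 82.736], [-1.0, -0.002, 0.012, 208.148], [0.0, 0.0, 0.0, 1.0]]
1257 [454.80047108  83.49216459  85.05167777] ((456.1497802734375, 82.96720886230469), (9.986637115478516, 59.69990539550781), 70.816162109375)
```

View pics/w3.png

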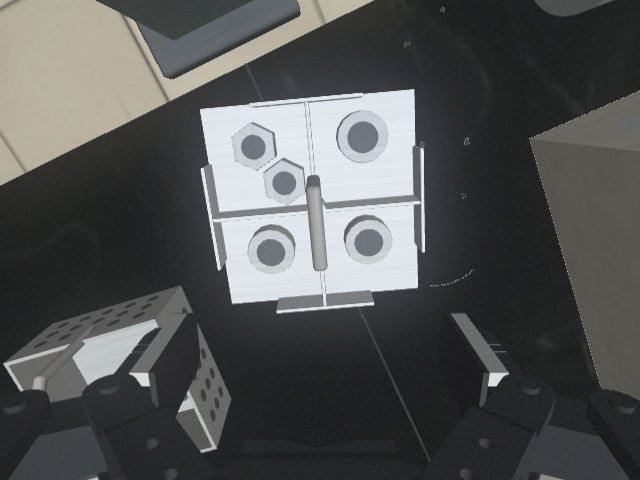

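The tray has its nuts at (254,146) and (284,181), in the (-x,-y) bay, and the handle runs from (314,180) to (319,268). The handle centre is at (456,82.8), with tray yaw -19°.

```bash
python3 -m jog '[[[0,0,-0.1],[0,0,0.06],0],[[0,0,-0.25],[0,0,0.11],0],[[0,0,-0.4],[0,0,0.11],0],[[0,0,-0.53],[0,0,0.11],0],[[0,0,-0.6],[0,0,0.11],0],[[0,0,-0.632],[0,0,0.11],0],[[0,0,-0.632],[0,0,0.11],0.4],[[0,0,-0.632],[0,0,0.11],0.7]]' 110; python3 -m jog '[[[0,0,0],[0,0,0],1],[[0,0,0],[0,0,0],1],[[0,0,0],[0,0,0],1],[[0,0,0],[0,0,0],1],[[0,0,0],[0,0,0],1],[[0,0,0],[0,0,0],1],[[0,0,0.02],[0,0,0],1],[[0,0,0.04],[0,0,0],1]]'; python3 - <<'E'
from h import *
print(Ttool().round(3).tolist(), status.get_obs()['force'])
E
```

```text
time_s: 12.4
tcp_pos: [456.8, 82.9, 50.9]
eef_rot: [-0.228, 1.558, 1.007]
force: [0.2, -0.0, -0.2]
width: 0.605
time_s: 13.4
tcp_pos: [456.4, 82.8, 60.9]
eef_rot: [-0.175, 1.558, 1.06]
force: [-0.6, -0.1, -3.6]
width: 0.101
[[0.006, -0.944, 0.329, 456.382], [0.011, 0.329, 0.944, 82.815], [-1.0, -0.002, 0.012, 60.935], [0.0, 0.0, 0.0, 1.0]] [-0.56957365 -0.12209578 -3.57928987]
```

```bash
python3 -m jog '[[[0,0,0.04],[0,0,0],1],[[0,0,0.1],[0,0,0],1],[[0,0,0.18],[0,0,0.05],1],[[0.03,-0.02,0.26],[0,0,0.15],1],[[0.08,-0.05,0.32],[0,0,0.28],1],[[0.13,-0.08,0.35],[0,0,0.4],1],[[0.18,-0.12,0.36],[0,0,0.5],1],[[0.22,-0.15,0.36],[0,0,0.58],1]]'; python3 -m jog '[[[0.04,-0.02,0],[0,0,0.1],1],[[0.08,-0.04,0],[0,0,0.25],1],[[0.11,-0.06,0],[0,0,0.4],1],[[0.14,-0.07,0],[0,0,0.55],1],[[0.146,-0.077,0],[0,0,0.65],1],[[0.146,-0.077,0],[0,0,0.7],1],[[0.146,-0.077,0],[0,0,0.7],1],[[0.146,-0.077,0],[0,0,0.7],1]]'; python3 - <<'E'
from h import *
T=Ttool();print(T.round(3).tolist(), status.get_obs()['force'], status.get_obs()['joint_positions'].round(2), np.degrees(np.arctan2(T[1,2],T[0,2])))
d=snap('wrist'); save(d,'w4.png')
E
```

```text
time_s: 14.4
tcp_pos: [511.9, 44.9, 151.7]
eef_rot: [-0.225, 1.558, 1.468]
force: [-1.0, 0.7, -4.4]
width: 0.101
time_s: 15.4
tcp_pos: [548.3, 25.7, 151.9]
eef_rot: [-0.221, 1.558, 2.021]
force: [-0.0, -0.0, -5.3]
width: 0.098
[[-0.006, -0.783, -0.622, 548.315], [0.011, -0.622, 0.783, 25.695], [-1.0, -0.003, 0.012, 151.856], [0.0, 0.0, 0.0, 1.0]] [-0.04998229 -0.047879   -5.29692446] [ 0.04  0.32 -0.11  1.15  0.01 -0.63] 128.43829443615397
```

View pics/w4.png

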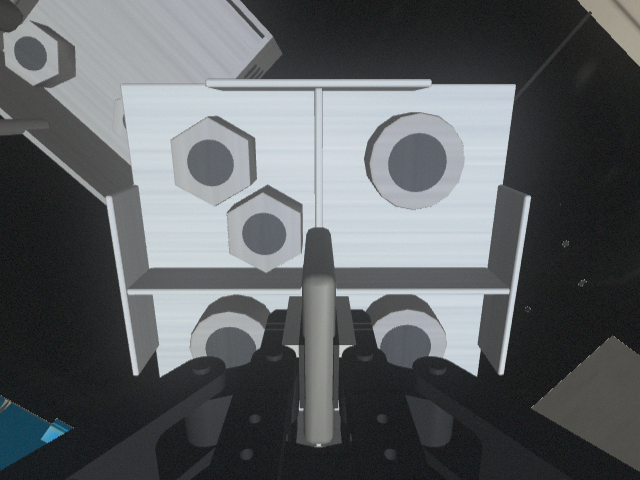

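Both nuts and the collars are still in their bays, and the basket shows at upper left. Now tip to 15°, then on to 30° slowly.

```bash
python3 -m jog '[[[-0.001,-0.01,-0.02],[0.06,-0.007,0],1],[[-0.003,-0.025,0],[0.13,-0.015,0],1],[[-0.005,-0.04,0.03],[0.2,-0.023,0],1],[[-0.007,-0.055,0.05],[0.27,-0.031,0],1],[[-0.008,-0.066,0.064],[0.331,-0.038,0],1],[[-0.008,-0.066,0.064],[0.331,-0.038,0],1],[[-0.008,-0.066,0.064],[0.331,-0.038,0],1],[[-0.008,-0.066,0.064],[0.331,-0.038,0],1]]'; python3 -m jog '[[[-0.002,-0.015,0.018],[0.055,-0.006,0],1],[[-0.003,-0.029,0.035],[0.11,-0.013,0],1],[[-0.005,-0.045,0.05],[0.165,-0.019,0],1],[[-0.007,-0.06,0.068],[0.221,-0.026,0],1],[[-0.009,-0.077,0.083],[0.276,-0.032,0],1],[[-0.011,-0.094,0.098],[0.331,-0.038,0],1],[[-0.011,-0.094,0.098],[0.331,-0.038,0],1],[[-0.011,-0.094,0.098],[0.331,-0.038,0],1]]'; python3 - <<'E'
from h import *
T=Ttool();print(T.round(3).tolist(), status.get_obs()['force'], status.get_obs()['joint_positions'].round(2))
d=snap('wrist'); e=snap('scene')
a=d['img'][:300]; b=cv2.resize(e['img'][180:290,270:430],(640,440))
cv2.imwrite('pics/w5.png',cv2.cvtColor(cv2.resize(np.vstack([a,b]),(519,600)),cv2.COLOR_RGB2BGR))
E
```

```text
time_s: 16.45
tcp_pos: [546.3, 9.6, 167.7]
eef_rot: [-0.76, 1.299, 1.483]
force: [1.0, 0.3, -5.1]
width: 0.101
time_s: 17.45
tcp_pos: [543.6, -13.6, 192.1]
eef_rot: [-0.774, 1.038, 1.471]
force: [-1.1, 0.7, -4.0]
width: 0.1
[[0.051, -0.772, -0.634, 543.581], [0.505, -0.528, 0.683, -13.633], [-0.862, -0.355, 0.363, 192.13], [0.0, 0.0, 0.0, 1.0]] [-1.09621728  0.66215568 -4.01782178] [-0.31  0.35 -0.06  1.28  0.52 -1.02]
```

View pics/w5.png

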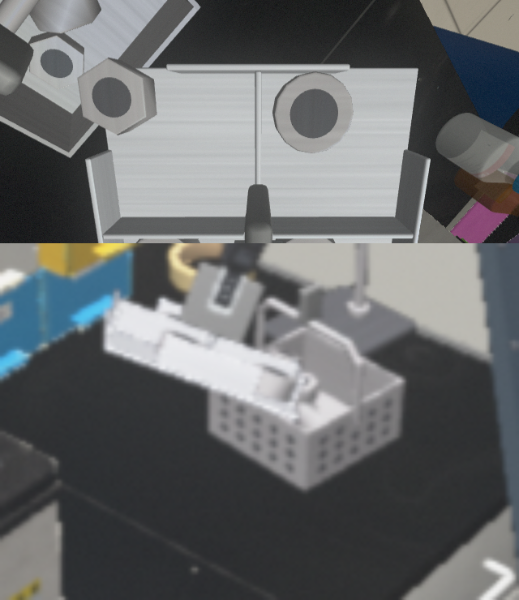

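At 30° one nut is already past the edge (upper left) and the second is at the tip, (117,95), on its way out. Continue to 45°.

```bash
python3 -m jog '[[[-0.002,-0.018,0.014],[0.055,-0.006,0],1],[[-0.004,-0.037,0.027],[0.11,-0.013,0],1],[[-0.006,-0.056,0.04],[0.165,-0.019,0],1],[[-0.009,-0.075,0.05],[0.221,-0.026,0],1],[[-0.011,-0.095,0.06],[0.276,-0.032,0],1],[[-0.013,-0.116,0.071],[0.331,-0.038,0],1],[[-0.013,-0.116,0.071],[0.331,-0.038,0],1],[[-0.013,-0.116,0.071],[0.331,-0.038,0],1]]'; python3 - <<'E'
from h import *
T=Ttool();print(T.round(3).tolist(), status.get_obs()['force'], status.get_obs()['joint_positions'].round(2))
d=snap('wrist'); e=snap('scene')
a=d['img'][:300]; b=cv2.resize(e['img'][180:290,270:430],(640,440))
cv2.imwrite('pics/w6.png',cv2.cvtColor(cv2.resize(np.vstack([a,b]),(519,600)),cv2.COLOR_RGB2BGR))
E
```

```text
time_s: 18.55
tcp_pos: [540.4, -42.1, 210.1]
eef_rot: [-0.78, 0.778, 1.467]
force: [-0.5, -0.0, -4.0]
width: 0.101
[[0.074, -0.758, -0.648, 540.411], [0.709, -0.417, 0.569, -42.105], [-0.702, -0.501, 0.507, 210.076], [0.0, 0.0, 0.0, 1.0]] [-0.46660662 -0.02935225 -4.00396303] [-0.46  0.47  0.02  1.46  0.73 -1.27]
```

View pics/w6.png

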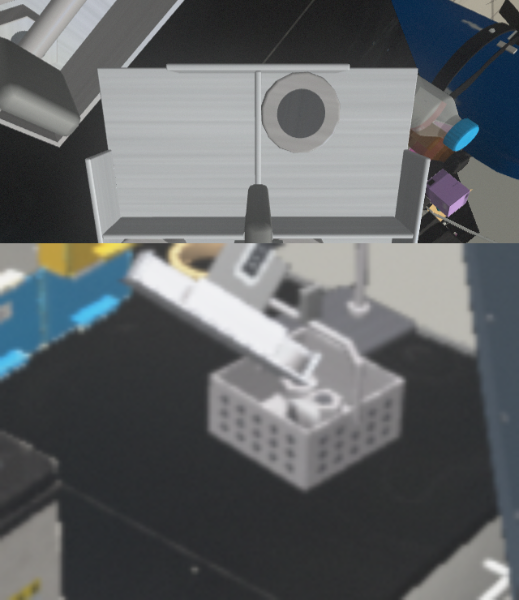

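The bay is empty, the collar beside it is still in its own bay, and nuts can be seen in the basket at (300,400). Level the tray and carry it back.

```bash
python3 -m jog '[[[0.002,0.02,0],[-0.08,0.01,0],1],[[0.006,0.06,0],[-0.2,0.025,0],1],[[0.011,0.1,0],[-0.34,0.04,0],1],[[0.016,0.14,0],[-0.5,0.058,0],1],[[0.021,0.19,0],[-0.66,0.076,0],1],[[0.026,0.23,0],[-0.82,0.095,0],1],[[0.03,0.26,0],[-0.93,0.108,0],1],[[0.032,0.276,0],[-0.993,0.115,0],1]]'; python3 -m jog '[[[-0.02,0.01,0],[0,0,-0.08],1],[[-0.06,0.04,0],[0,0,-0.2],1],[[-0.11,0.07,0],[0,0,-0.33],1],[[-0.17,0.11,0],[0,0,-0.46],1],[[-0.23,0.15,0],[0,0,-0.59],1],[[-0.29,0.18,0],[0,0,-0.72],1],[[-0.33,0.21,0],[0,0,-0.85],1],[[-0.35,0.22,0],[0,0,-0.95],1]]'; python3 - <<'E'
from h import *
T=Ttool();print(T.round(3).tolist(), status.get_obs()['force'],np.degrees(np.arctan2(T[1,2],T[0,2])))
E
```

```text
time_s: 19.65
tcp_pos: [548.1, 28.9, 211.0]
eef_rot: [-0.012, 1.561, 2.234]
force: [-0.3, -0.4, -4.2]
width: 0.102
time_s: 20.65
tcp_pos: [459.5, 84.9, 211.4]
eef_rot: [-0.041, 1.56, 1.456]
force: [-0.2, 0.3, -4.2]
width: 0.101
[[0.001, -0.997, 0.073, 459.536], [0.011, 0.073, 0.997, 84.879], [-1.0, -0.0, 0.011, 211.416], [0.0, 0.0, 0.0, 1.0]] [-0.21550815  0.33747357 -4.209168  ] 85.81353925118945
```

```bash
python3 -m jog '[[[-0.006,-0.004,-0.05],[0,0,-0.1],1],[[-0.012,-0.008,-0.15],[0,0,-0.2],1],[[-0.012,-0.008,-0.28],[0,0,-0.333],1],[[-0.012,-0.008,-0.4],[0,0,-0.333],1],[[-0.012,-0.008,-0.5],[0,0,-0.333],1],[[-0.012,-0.008,-0.56],[0,0,-0.333],1],[[-0.012,-0.008,-0.59],[0,0,-0.333],1],[[-0.012,-0.008,-0.61],[0,0,-0.333],1]]'; python3 -m jog '[[[0,0,-0.005],[0,0,0],1],[[0,0,-0.01],[0,0,0],1],[[0,0,-0.015],[0,0,0],1],[[0,0,-0.02],[0,0,0],1],[[0,0,-0.023],[0,0,0],1],[[0,0,-0.025],[0,0,0],1],[[0,0,-0.025],[0,0,0],1],[[0,0,-0.025],[0,0,0],1]]'
```

```text
time_s: 21.65
tcp_pos: [456.6, 83.2, 59.1]
eef_rot: [-0.079, 1.559, 1.157]
force: [0.7, -0.1, -4.1]
width: 0.096
time_s: 22.65
tcp_pos: [456.6, 83.2, 52.9]
eef_rot: [-0.08, 1.559, 1.157]
force: [0.2, -0.4, -4.3]
width: 0.102
```

```bash
python3 -m jog '[[[0,0,-0.004],[0,0,0],1],[[0,0,-0.008],[0,0,0],1],[[0,0,-0.01],[0,0,0],1],[[0,0,-0.01],[0,0,0],1],[[0,0,-0.01],[0,0,0],0.7],[[0,0,-0.01],[0,0,0],0.4],[[0,0,-0.01],[0,0,0],0.1],[[0,0,-0.01],[0,0,0],0]]'; python3 -m jog '[[[0,0,0],[0,0,0],0],[[0,0,0.05],[0,0,0],0],[[0,0,0.2],[0,0,0],0],[[0,0,0.4],[0,0,0],0],[[0,0,0.6],[0,0,0],0],[[0,0,0.7],[0,0,-0.2],0],[[0.05,-0.2,0.75],[0,0,-0.4],0],[[0.1,-0.4,0.75],[0,0,-0.6],0]]'; python3 -m jog '[[[0.05,-0.08,0],[0,0,-0.2],0],[[0.1,-0.15,0],[0,0,-0.4],0],[[0.2,-0.2,0],[0,0,-0.6],0],[[0.2,-0.3,0],[0,0,-0.8],0],[[0.2,-0.4,0],[0,0,-0.95],0],[[0.2,-0.4,0],[0,0,-1],0],[[0.2,-0.4,0],[0,0,-1],0],[[0.2,-0.4,0],[0,0,-1],0]]'; python3 - <<'E'
from h import *
T=Ttool();print(T.round(3).tolist(), status.get_obs()['force'],np.degrees(np.arctan2(T[1,2],T[0,2])))
d=snap('wrist');save(d,'w7.png'); w=cloud(d); z=w[...,2]
m=(z>155)&(z<175)&(abs(w[...,0]-529)<60)&(abs(w[...,1]+135)<60);p=w[m]
print(len(p), p.mean(0) if len(p) else 0, cv2.minAreaRect(p[:,:2].astype(np.float32)) if len(p) else 0)
d=snap('top')
img=d['img'];c=img[160:320,270:520]; cv2.imwrite('pics/top7.png',cv2.cvtColor(np.vstack([cv2.resize(c,(480,300),interpolation=cv2.INTER_CUBIC), cv2.resize(cv2.cvtColor(cv2.imread('pics/w7.png'),cv2.COLOR_BGR2RGB),(480,360)) [60:]]),cv2.COLOR_RGB2BGR))
E
```

```text
time_s: 23.65
tcp_pos: [456.6, 83.2, 50.3]
eef_rot: [-0.073, 1.559, 1.164]
force: [-0.5, 0.2, 0.4]
width: 0.915
time_s: 24.65
tcp_pos: [482.5, -17.5, 240.1]
eef_rot: [-0.234, 1.557, 0.528]
force: [1.0, -0.2, -0.6]
width: 1.003
time_s: 25.65
tcp_pos: [532.4, -117.3, 240.6]
eef_rot: [-0.227, 1.556, -0.249]
force: [-0.5, 0.4, 0.9]
width: 0.995
[[0.014, 0.022, 1.0, 532.396], [-0.004, 1.0, -0.022, -117.283], [-1.0, -0.003, 0.014, 240.553], [0.0, 0.0, 0.0, 1.0]] [-0.45674096  0.3950138   0.86769859] -1.2590850138130236
721 [ 531.34113248 -131.94077627  164.34459228] ((531.3125, -133.43496704101562), (23.478628158569336, 10.046677589416504), 83.35929870605469)
```

View pics/top7.png

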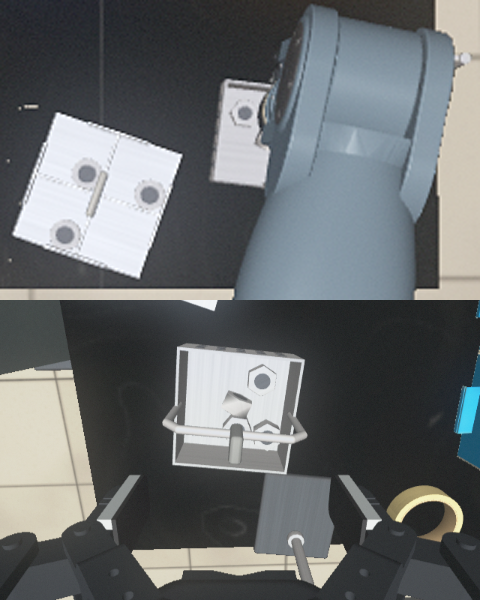

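The tray is back on the bench with three collars and an empty fourth bay. All four nuts are in the basket: (262,380), (237,400), (237,430) and (265,435). The tab measures (531.3,-133.4) at -6.6°, top at about 165. Next: grip the tab.

```bash
python3 -m jog '[[[-0.004,-0.04,-0.03],[0,0,-0.06],0],[[-0.004,-0.064,-0.08],[0,0,-0.12],0],[[-0.004,-0.064,-0.18],[0,0,-0.12],0],[[-0.004,-0.064,-0.28],[0,0,-0.12],0],[[-0.004,-0.064,-0.37],[0,0,-0.12],0],[[-0.004,-0.064,-0.41],[0,0,-0.12],0],[[-0.004,-0.064,-0.41],[0,0,-0.12],0.4],[[-0.004,-0.064,-0.41],[0,0,-0.12],0.7]]' 110; python3 -m jog '[[[0,0,0],[0,0,0],1],[[0,0,0],[0,0,0],1],[[0,0,0],[0,0,0],1],[[0,0,0],[0,0,0],1],[[0,0,0],[0,0,0],1],[[0,0,0.02],[0,0,0],1],[[0,0,0.05],[0,0,0],1],[[0,0,0.08],[0,0,0],1]]'; python3 - <<'E'
from h import *
T=Ttool();print(T.round(3).tolist(), status.get_obs()['force'],np.degrees(np.arctan2(T[1,2],T[0,2])))
E
```

```text
time_s: 26.75
tcp_pos: [531.9, -133.4, 138.5]
eef_rot: [-0.225, 1.555, -0.341]
force: [-0.0, -0.7, -0.3]
width: 0.604
time_s: 27.75
tcp_pos: [531.7, -133.4, 158.8]
eef_rot: [-0.225, 1.556, -0.341]
force: [-0.2, 0.2, -3.2]
width: 0.098
[[0.014, 0.117, 0.993, 531.746], [-0.005, 0.993, -0.117, -133.353], [-1.0, -0.003, 0.015, 158.844], [0.0, 0.0, 0.0, 1.0]] [-0.21797616  0.2101494  -3.20893336] -6.69346977403316
```

```bash
python3 -m jog '[[[0,0,0.04],[0,0,0],1],[[0,0,0.1],[0,0,0],1],[[0.03,0,0.18],[0,0,0],1],[[0.09,-0.01,0.26],[0,0,0],1],[[0.17,-0.02,0.32],[0,0,0],1],[[0.25,-0.03,0.35],[0,0,0],1],[[0.32,-0.04,0.363],[0,0,0],1],[[0.37,-0.05,0.363],[0,0,0],1]]'; python3 -m jog '[[[0.02,0,0],[0,0,0],1],[[0.035,0,0],[0,0,0],1],[[0.04,0,0],[0,0,0],1],[[0.04,0,0],[0,0,0],1],[[0.04,0,0],[0,0,0],1],[[0.04,0,0],[0,0,0],1],[[0.04,0,0],[0,0,0],1],[[0.04,0,0],[0,0,0],1]]'; python3 - <<'E'
from h import *
T=Ttool();print(T.round(3).tolist(), status.get_obs()['force'],np.degrees(np.arctan2(T[1,2],T[0,2])))
d=snap('scene');e=snap('wrist')
c=np.vstack([cv2.resize(d['img'][130:240,320:460],(640,503)),e['img']])
cv2.imwrite('pics/s8.png',cv2.cvtColor(cv2.resize(c,(390,600)),cv2.COLOR_RGB2BGR))
E
```

```text
time_s: 28.75
tcp_pos: [625.1, -145.9, 250.7]
eef_rot: [-0.216, 1.555, -0.332]
force: [-0.2, -0.5, -3.1]
width: 0.095
time_s: 29.75
tcp_pos: [635.1, -146.0, 250.7]
eef_rot: [-0.216, 1.555, -0.333]
force: [0.2, 0.4, -4.0]
width: 0.096
[[0.015, 0.117, 0.993, 635.091], [-0.005, 0.993, -0.116, -145.951], [-1.0, -0.003, 0.016, 250.698], [0.0, 0.0, 0.0, 1.0]] [ 0.21911766  0.437661   -3.97783491] -6.6882393056801135
```

View pics/s8.png

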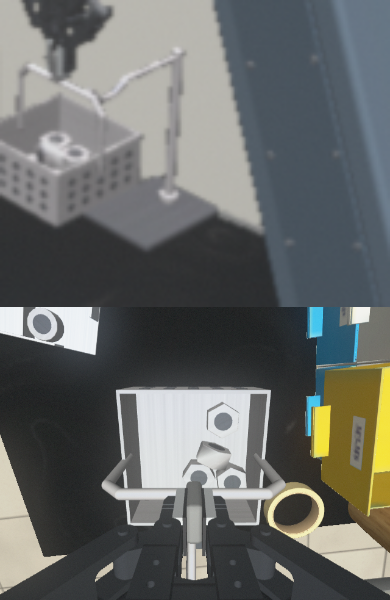

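The basket is held level with all four nuts inside. In the wrist view the hook lies straight under the tab, at (190,550). Move over the seat and lower.

```bash
python3 -m jog '[[[-0.003,-0.02,0],[0,0,0],1],[[-0.008,-0.06,0],[0,0,0],1],[[-0.014,-0.11,0],[0,0,0],1],[[-0.021,-0.17,0],[0,0,0],1],[[-0.028,-0.22,0],[0,0,0],1],[[-0.034,-0.27,0],[0,0,0],1],[[-0.038,-0.3,0],[0,0,0],1],[[-0.038,-0.3,0],[0,0,0],1]]'; python3 - <<'E'
from h import *
T=Ttool();print(T[:3,3].round(1), status.get_obs()['force'])
d=snap('top');w=cloud(d);e=snap('scene')
z=w[...,2];m=(z>195)&(z<232)&(abs(w[...,0]-620)<25)&(w[...,1]<-180)&(w[...,1]>-350);p=w[m];print(len(p),p.min(0).round(),p.max(0).round())
c=np.vstack([cv2.resize(d['img'][150:230,430:530],(640,512)),cv2.resize(e['img'][130:240,340:460],(640,587))])
cv2.imwrite('pics/s9.png',cv2.cvtColor(cv2.resize(c,(350,600)),cv2.COLOR_RGB2BGR))
E
```

```text
time_s: 30.85
tcp_pos: [625.5, -221.6, 250.6]
eef_rot: [-0.213, 1.555, -0.331]
force: [0.4, 0.0, -4.7]
width: 0.094
[ 625.5 -221.6  250.6] [ 0.41497993  0.03453826 -4.66781284]
56 [ 622. -227.  196.] [ 631. -188.  222.]
```

View pics/s9.png

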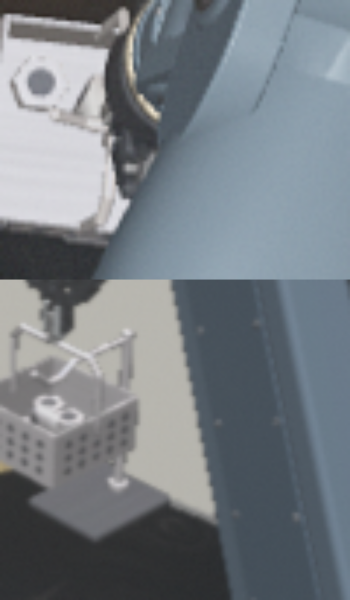

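The hook's tip at (40,375) has passed under the bail. Lower.

```bash
python3 -m jog '[[[0,0,-0.02],[0,0,0],1],[[0,0,-0.05],[0,0,0],1],[[0,0,-0.08],[0,0,0],1],[[0,0,-0.1],[0,0,0],1],[[0,0,-0.12],[0,0,0],1],[[0,0,-0.132],[0,0,0],1],[[0,0,-0.14],[0,0,0],1],[[0,0,-0.14],[0,0,0],1]]'; python3 -m jog '[[[0,0,-0.004],[0,0,0],1],[[0,0,-0.006],[0,0,0],1],[[0,0,-0.008],[0,0,0],1],[[0,0,-0.01],[0,0,0],1],[[0,0,-0.01],[0,0,0],1],[[0,0,-0.01],[0,0,0],1],[[0,0,-0.01],[0,0,0],1],[[0,0,-0.01],[0,0,0],1]]'
```

```text
time_s: 31.95
tcp_pos: [625.6, -220.8, 215.6]
eef_rot: [-0.202, 1.555, -0.319]
force: [1.0, -0.2, -3.5]
width: 0.091
time_s: 32.95
tcp_pos: [625.8, -220.8, 214.2]
eef_rot: [-0.205, 1.553, -0.322]
force: [-1.2, -0.0, 5.2]
width: 0.097
```

The basket made contact at the predicted height (bar at about 203). Release gently and withdraw upward.

```bash
python3 -m jog '[[[0,0,0.002],[0,0,0],1],[[0,0,0.003],[0,0,0],0.8],[[0,0,0.003],[0,0,0],0.7],[[0,0,0.003],[0,0,0],0.6],[[0,0,0.003],[0,0,0],0.5],[[0,0,0.003],[0,0,0],0.5],[[0,0,0.003],[0,0,0],0.5],[[0,0,0.003],[0,0,0],0.5]]'; python3 -m jog '[[[0,0,0.02],[0,0,0],0.5],[[0,0,0.06],[0,0,0],0.5],[[0,0,0.12],[0,0,0],0.5],[[0,0,0.25],[0,0,0],0.5],[[0,0,0.4],[0,0,0],0.5],[[-0.1,0.1,0.5],[0,0,0],0.5],[[-0.25,0.25,0.5],[0,0,0],0.5],[[-0.4,0.4,0.5],[0,0,0],0.5]]';  python3 -m jog '[[[-0.1,0.1,0],[0,0,0],0.5],[[-0.25,0.3,0],[0,0,0],0.5],[[-0.4,0.5,0],[0,0,0],0.5],[[-0.4,0.7,0],[0,0,0],0.5],[[-0.4,0.9,0],[0,0,0],0.5],[[-0.4,1,0],[0,0,0],0.5],[[-0.4,1,0],[0,0,0],0.5],[[-0.4,1,0],[0,0,0],0.5]]'; python3 - <<'E'
from h import *
print(status.get_obs()['force'])
d=snap('top');w=cloud(d);e=snap('scene')
z=w[...,2]
m=(z>232)&(z<250)&(abs(w[...,0]-625)<40)&(abs(w[...,1]+221)<50);p=w[m];print('tab',len(p),p.mean(0).round(1) if len(p) else 0)
c=np.vstack([cv2.resize(d['img'][160:310,270:520],(640,384)),cv2.resize(e['img'][130:310,280:460],(640,640))])
cv2.imwrite('pics/s10.png',cv2.cvtColor(cv2.resize(c,(375,600)),cv2.COLOR_RGB2BGR))
E
```

```text
time_s: 33.95
tcp_pos: [625.8, -220.9, 214.9]
eef_rot: [-0.206, 1.553, -0.322]
force: [-0.9, 0.5, 0.4]
width: 0.501
time_s: 34.95
tcp_pos: [525.1, -120.1, 341.2]
eef_rot: [-0.189, 1.551, -0.307]
force: [0.0, 1.0, -0.0]
width: 0.498
time_s: 35.95
tcp_pos: [425.1, 129.6, 341.8]
eef_rot: [-0.179, 1.551, -0.296]
force: [-0.7, 0.2, -0.6]
width: 0.502
[-0.73290238  0.21156452 -0.56984758]
tab 59 [ 627.4 -222.8  241.2]
```

View pics/s10.png

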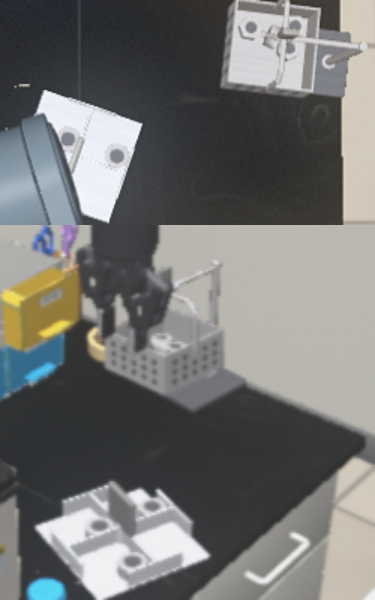

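The basket hangs on the hook with its tab top at z≈241 (242 expected), and the tray sits flat with its three collars. Let it settle for a second, check again, and hand in.

```bash
python3 -m jog '[[[0,0,0],[0,0,0],0.5],[[0,0,0],[0,0,0],0.5],[[0,0,0],[0,0,0],0.5],[[0,0,0],[0,0,0],0.5],[[0,0,0],[0,0,0],0.5],[[0,0,0],[0,0,0],0.5],[[0,0,0],[0,0,0],0.5],[[0,0,0],[0,0,0],0.5]]'; python3 - <<'E'
from h import *
for _ in range(2):
    w=cloud(snap('top'));z=w[...,2]
    m=(z>232)&(z<250)&(abs(w[...,0]-625)<40)&(abs(w[...,1]+221)<50);print(w[m].mean(0).round(1))
m=(z>100)&(z<135)&(w[...,1]>330)&(w[...,1]<500)&(w[...,0]>330)&(w[...,0]<460);print('bottles',w[m].mean(0).round())
w0=np.load('top0.npy');z=w0[...,2];m=(z>100)&(z<135)&(w0[...,1]>330)&(w0[...,1]<500)&(w0[...,0]>330)&(w0[...,0]<460);print('before',w0[m].mean(0).round())
print(arm.finish_job())
E
```

```text
time_s: 37.05
tcp_pos: [425.1, 129.1, 341.6]
eef_rot: [-0.183, 1.551, -0.302]
force: [-0.2, -0.4, 0.8]
width: 0.497
[ 630.  -224.5  240.5]
[ 629.2 -224.4  241.1]
bottles [388. 412. 124.]
before [388. 412. 124.]
the job is handed in; nothing more can be done
None
```

The job is done and handed in at about 37 s of the 210 s allowed. The hand-in reports no verdict, so what follows rests on my own last checks.

**What I did:**
- **Loose nuts:** only two were present. I put both into the basket by hand.
- **Tray nuts:** I lifted the tray by its handle and tipped it to 45° on the corner of their bay, over the basket's +y half. Both nuts slid out into the basket. I set the tray back down level, under 2 mm from where it stood by the tool position.
- **Basket:** I hung it by its bail on the hook.

**Last checks:**
- **Nuts:** all four showed in the basket in the wrist view just before hanging. The final pictures show some of them in it and none left on the visible bench.
- **Collars:** all three are in the tray in the final scene view, with the fourth bay empty.
- **Basket on the hook:** its tab top is at z ≈ 241 mm against 242 mm expected, a few millimetres sideways of the nominal seat. Two readings 0.05 s apart agreed within 1 mm, which is about the measuring noise, so I could only say it was nearly still.
- **Bottles:** they read the same position as at the start.
- **Gripper:** clear of everything.

None of the checks failed or disagreed.

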